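# Feel for the low end of a spacer bar and latch it into its fixture

### The job

The spacer bar has one end slightly lower than the other, hard to tell by eye: before you lift it, feel with a fingertip on top of its ends to find the lower one. Then lay the bar flat in the nest of the bench fixture with its lower end beside the latch post, and swing the latch arm fully home over that end. Leave the other things on the bench where they are.

Things in the scene. Friction and masses are not known exactly. Their poses are not given: they have to be found in the camera images.
- bar_centre (a point): Middle of the loose aluminium spacer bar, 23 mm above its underside. 160 mm long (x), 34 wide (y), 0.42 kg. Grip block in the middle 44 mm long, 46 high, grooved flanks: grasp it across the 34 mm, high up. On each side a flat end 58 mm long; their middles are 51 mm from the bar's middle. One is 24 mm high, the other 29. Which of +x and -x is the low one is not given: feel it.
- nest_centre (a point): Middle of the fixture's nest, on its floor, 12 mm above the bench; axes as fixture. The nest lies along x and takes the bar with 3 mm to spare at each side and 6 mm at each end, between steel side strips and end stops 8 mm high above the floor; the middle 70 mm has no strips.
- latch_post (a point): Top of the latch post: the vertical pivot of the latch arm, 46 mm above the bench, at x +62, y -38 mm in the fixture's frame. The arm, 17 mm wide and 7 thick, swings level; its underside is 26.5 mm above the nest's floor, so it passes over the bar's 24 mm end and is stopped by the 29 mm end.
- latch_knob (a point): Centre of the upright black knob on the latch arm, 18 mm in diameter, 36 mm high, its top 87 mm and its foot 51 mm above the bench; 62 mm from the post's axis. Pinch it or push it sideways; it takes about 1 N.
- latch (a joint): Angle of the latch arm (rad): 0 = fully home, across the nest, pointing along the fixture's +y from the post. It grows as the arm swings out towards the fixture's +x: at angle a the knob is 62 mm x (sin a, cos a) from the post in the fixture's x, y. Starts at 1.3 to 1.7, clear of the nest; stop at 1.8. Friction holds it where it is left.
- tin: Bystander: round white screw-lid tin, 50 mm wide, 21 mm high; origin under its centre.
- eye_loupe: Bystander: black eye loupe, 35 mm wide, 34 mm high; origin under its centre.
- pen: Bystander: marker pen with a blue cap, 134 mm long, 12 mm thick, lying; origin under its centre.
- hammer: Bystander: small hammer with a wooden handle, 142 mm long, head 55 mm, 15 mm high, lying; origin under its centre.
- fixture: Bench fixture, fixed to the bench, elsewhere and turned a little each time: a grey plate 200 mm (x) by 104 mm (y), 12 mm thick. Origin on the bench under the nest's middle, z up. The nest runs along x; the latch post stands beside the nest's +x end, on its -y side.

How it is judged:
On the way, in this order (a step that is already met when the one before it is completed fails the run):
1. a fingertip touches one of the bar's flat ends while the bar still lies where it was ((contact force between the fingers and spacer_bar_c1 above 0.5 N or contact force between the fingers and spacer_bar_c2 above 0.5 N) and distance of bar_centre from where it was at the start of the episode below 0.02 m), for 0.02 s.
2. the bar lies flat in the nest (horizontal distance between bar_centre and nest_centre below 0.009 m and z of bar_centre in the frame of nest_centre below 0.0255 m and angle between the x axis of bar_centre and the x axis of nest_centre, either way round below 0.12 rad), for 0.2 s.
At the end, for the whole second after the job is handed in: The bar lies flat and upright in the nest (middle within 9 mm of the nest's centre, within 2.5 mm of the nest's floor height, along the nest within 0.12 rad) with the latch arm home over its lower end (latch angle under 0.15 rad, possible only with the lower end at the latch) (all of step 2 and z of bar_centre in the frame of nest_centre above 0.0205 m and angle between bar_centre's own z axis and vertical below 0.05 rad and value of joint latch below 0.15 rad); the robot touches nothing.
It fails at once if a bystander is pushed more than 30 mm (distance of any of tin, eye_loupe, pen, hammer from where it was at the start of the episode above 0.03 m).
It also fails if it takes over 72 s, if anything falls off the work surface, if the arm or the gripper's body presses on something with over 40 N, if the wrist force passes 120 N, or if a joint passes its speed limit or range.

### The arm

A 7-joint arm with a two-finger parallel gripper is mounted at the origin on a cart in front of the work surface, level with it; the furniture and walls round the work are solid. World frame = base frame: x ahead of the robot, y to its left, z up, the work surface at z = 0. Lengths are in m, angles in rad, forces in N, time in s.
With the tool pointing down it reaches from about 0.4 to 0.925 m from the base axis. Payload 5.6 kg.
Tool frame: the origin (TCP) lies midway between the tips of the shut fingers; the grasp point (between the pads) lies 19 mm behind it; z points along the fingers, x is the direction in which the jaws open and shut, and the axes are right-handed (so a half turn about z gives the same grasp; the last joint's range is limited). The gripper opens to 85 mm and grips with 20 to 120 N. Pads are 22 mm wide; open, the fingers measure 114 mm over their backs; the gripper's body (76 mm by 85 mm) begins 54 mm behind the grasp point. The pads swing forward as they close: fully open they stand 13 mm farther back than shut.
Start: joints at [1.229, 0.468, -0.012, 1.603, 0.006, 1.071, -0.056], TCP at [0.191, -0.621, 0.231] pointing down, gripper open.
Joint ranges: [-2.53, 2.53], [-0.31, 2.02], [-1.57, 1.55], [0.28, 2.44], [-1.29, 4.43], [0.15, 1.84], [-2.92, 2.92]. Speed limits (rad/s): [2.57, 2.57, 3.14, 3.14, 3.14, 3.14, 3.14].

### API

Orientations are given as a 3x3 rotation matrix whose columns are the frame's x, y, z axes.
In Python, from station import arm gives the robot as it stands. The module is installed in compiled form; this text tells all that it offers. Calls block until the motion is done:
- arm.goto(position, orientation): joint-space move of the TCP to a pose.
- arm.move_straight(position, rate=0.15, rotation=None): straight line of the TCP; rotation=None keeps the orientation; rate is the mean speed in m/s.
- arm.move_j(angles): joint-space move.
- arm.gripper_to(opening): finger opening in m; the grip force is fixed at half the most; returns when the fingers have stopped.
- arm.dwell(seconds).
- arm.solve_ik(position, orientation): joint angles nearest the present ones, or None.
- arm.grab_frame(name): name is "scene" or "top" or "wrist"; returns (picture, depth): 400x640x3 uint8, red, green, blue; 400x640 float32, m along the optical axis (not along the pixel's ray), 0 where there is no reading.
- arm.camera_params(name): a dict with "K" (3x3 intrinsics, pixels), "R" (3x3) and "t" (3): a world point X has camera coordinates R X + t. Camera axes: x right, y down, z forward; pixel columns grow to the right and rows downward; lengths in m; the calibration is good to about 2 mm. A picture is of the moment at which its call begins: read the wrist's pose just before it. camera_params takes no time and is no camera call; for the wrist camera it gives the pose at the moment of the call.
A pose or a line that the arm cannot do raises arm.PlanningError and nothing moves.
- arm.finish_job(): hands the job in, once; it reports no verdict.
Readings, each from a call of its own:
- arm.get_time_s(): time.
- arm.get_joint_pos(): joint angles.
- arm.get_joint_vel(): joint speeds.
- arm.get_joint_torque(): joint torques, N m.
- arm.get_ee_pos(): TCP position.
- arm.get_ee_rot(): TCP orientation.
- arm.get_wrist_force(): force on the tool from outside, world axes, zero at the start.
- arm.get_torque(): the same for the moment, N m.
- arm.get_gripper_width(): finger opening in m.
Only numpy, scipy, OpenCV 4.12 (cv2) and the standard library are available. Lean on these libraries where they do the work, as an engineer would, in place of code of your own. Each camera call takes 0.05 s, during which the arm holds its last target.

## Working session

There is one attempt and no reset: what is moved stays moved. The work goes in short steps, each a Python script; the robot and the scene stay as the last script left them, time stands still between calls to the robot, and variables do not carry over. Pictures are saved under pics/ and viewed, and the job is handed in when it is done.

```bash
mkdir -p pics; python3 - <<'E'
from station import arm
import cv2,numpy as np
for n in ("scene","top"):
    p,d=arm.grab_frame(n); cv2.imwrite(f"pics/{n}0.png",p[:,:,::-1]); np.save(f"{n}_d.npy",d);np.save(f"{n}_p.npy",p)
    c=arm.camera_params(n); np.savez(n+"_c.npz",**c); print(n,c)
print(arm.get_time_s(),arm.get_ee_rot(),arm.get_wrist_force())
E
```

```text
scene {'K': array([[439.60491763,   0.        , 315.99687618],
       [  0.        , 439.60491763, 206.4020569 ],
       [  0.        ,   0.        ,   1.        ]]), 'R': array([[-0.70375556, -0.71012555,  0.02120861],
       [-0.32910363,  0.29940436, -0.89557123],
       [ 0.62961807, -0.63724307, -0.44441238]]), 't': array([0.37388271, 0.26232795, 0.5750946 ])}
top {'K': array([[376.52623497,   0.        , 323.93989716],
       [  0.        , 376.52623497, 197.92937062],
       [  0.        ,   0.        ,   1.        ]]), 'R': array([[ 0.02731212, -0.99917193,  0.03015787],
       [-0.98205707, -0.03245139, -0.18577088],
       [ 0.18659571, -0.02454295, -0.98213018]]), 't': array([-0.0817788 ,  0.57962288,  1.00857886])}
0.1 [[ 2.94315586e-01 -9.55708104e-01 -5.97085467e-04]
 [-9.55706939e-01 -2.94316163e-01  1.49760619e-03]
 [-1.60700627e-03  1.29869882e-04 -9.99998700e-01]] [-0.35995207 -0.2418687   0.31024518]
```

View pics/scene0.png

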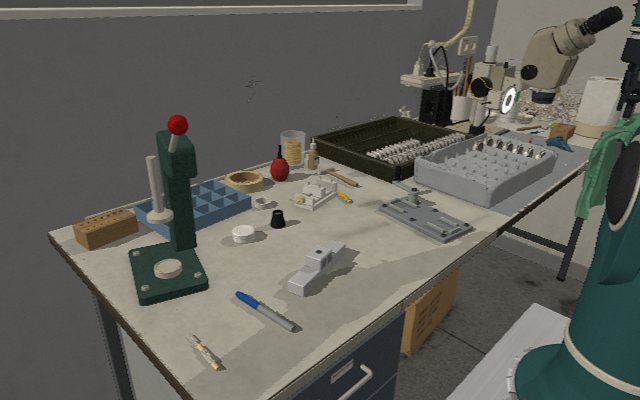

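View pics/top0.png

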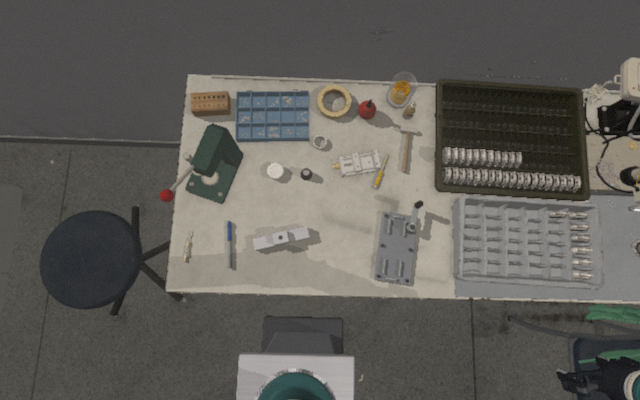

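The top view shows the bar near (282,239) and the fixture near (397,248). The latch post is near (411,228) and the knob near (419,205). Next I'll enlarge both.

```bash
python3 - <<'E'
import cv2,numpy as np
p=np.load("top_p.npy")[:,:,::-1]
cv2.imwrite("pics/c1.png",cv2.resize(p[190:295,365:445],None,fx=7,fy=5.7*7/5.7*0.8,interpolation=cv2.INTER_CUBIC) if 0 else cv2.resize(p[195:293,365:445],None,fx=6,fy=6,interpolation=cv2.INTER_CUBIC))
cv2.imwrite("pics/c2.png",cv2.resize(p[215:265,220:330],None,fx=7,fy=7,interpolation=cv2.INTER_CUBIC))
s=np.load("scene_p.npy")[:,:,::-1]
cv2.imwrite("pics/c3.png",cv2.resize(s[170:305,280:480],None,fx=4,fy=4,interpolation=cv2.INTER_CUBIC))
E
```

```text
(no output)
```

View pics/c1.png

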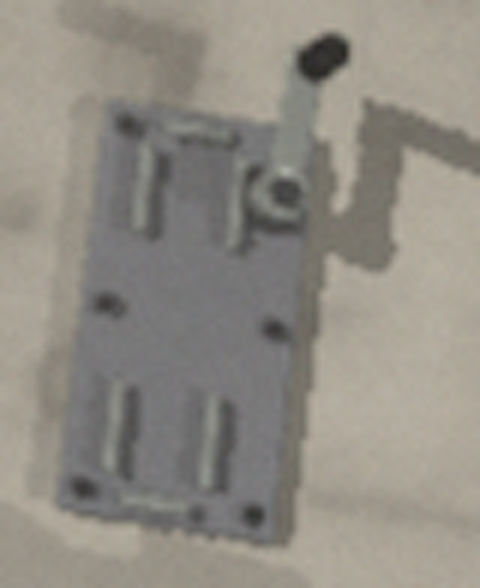

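View pics/c2.png

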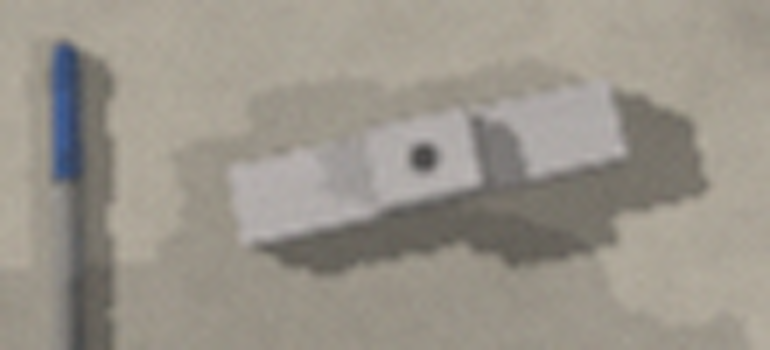

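View pics/c3.png

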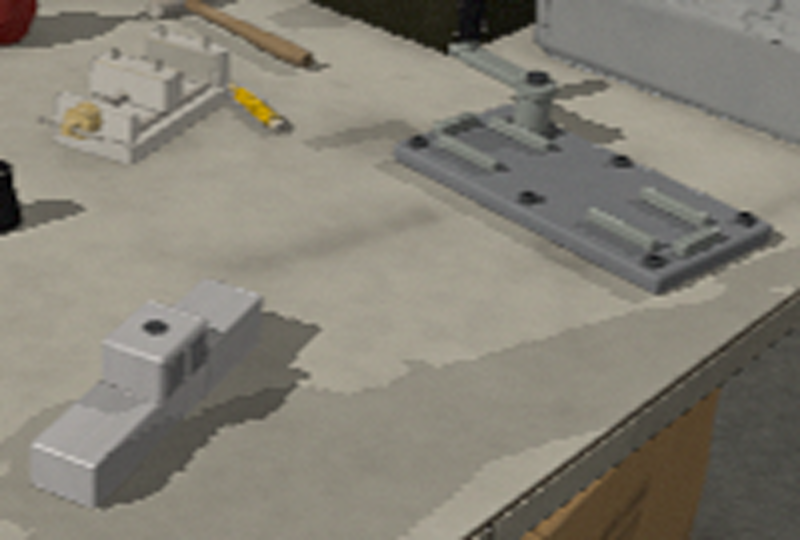

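```bash
cat > h.py <<'E'
import numpy as np
def px2w(c,u,v,z):
    K,R,t=c["K"],c["R"],c["t"]
    r=R.T@np.linalg.solve(K,[u,v,1.]); o=-R.T@t
    return o+r*(z-o[2])/r[2]
def down(yaw): # tool x axis at yaw, z down
    c,s=np.cos(yaw),np.sin(yaw)
    return np.array([[c,s,0],[s,-c,0],[0,0,-1.]])
E
python3 - <<'E'
import numpy as np
from h import *
c=np.load("top_c.npz")
def f(u,v,z): return px2w(c,(u+.5)/6-.5+365,(v+.5)/6-.5+195,z)
g=lambda u,v,z: px2w(c,(u+.5)/7-.5+220,(v+.5)/7-.5+215,z)
print("cam",-c["R"].T@c["t"])
P=[f(105,100,.012),f(325,138,.012),f(60,508,.012),f(290,545,.012)]
print("corners",np.round(P,4),np.mean(P,0))
print([np.linalg.norm(P[a]-P[b]) for a,b in((0,1),(2,3),(0,2),(1,3))])
S=[f(148,192,.020),f(238,205,.020),f(121,429,.020),f(214,442,.020)];print("strips",np.mean(S,0))
a,b=f(203,133,.02),f(155,503,.02);d=a-b;print("stops",(a+b)/2,np.linalg.norm(d),np.arctan2(d[1],d[0]))
for q in((0,2),(1,3)): d=P[q[0]]-P[q[1]];print("yaw",np.arctan2(d[1],d[0]))
print("post",f(285,192,.046),"knob",f(328,55,.087), f(303,62,.051))
print("barcentre",g(424,156,.046))
B=[g(230,168,.0265),g(610,82,.0265),g(628,155,.0265),g(245,245,.0265)]
print(np.round(B,4),np.mean(B,0)); d=(B[1]+B[2]-B[0]-B[3])/2;print(np.linalg.norm(d),np.arctan2(d[1],d[0]))
# depth check
D=np.load("top_d.npy")
for z,u,v in(("bar",280,237),("plate",397,250)):
    X=c["R"].T@(np.linalg.solve(c["K"],[u,v,1.])*D[v,u]-c["t"]);print(z,X)
E
```

```text
cam [ 0.38325981 -0.03814801  1.10069906]
corners [[ 0.5559 -0.2373  0.012 ]
 [ 0.5406 -0.3455  0.012 ]
 [ 0.3599 -0.2156  0.012 ]
 [ 0.3457 -0.3249  0.012 ]] [ 0.45052537 -0.28081114  0.012     ]
[np.float64(0.1092792718871052), np.float64(0.11026482252351917), np.float64(0.1972084451990682), np.float64(0.19595420968289098)]
strips [ 0.45146494 -0.27185203  0.02      ]
stops [ 0.45178218 -0.27137034  0.02      ] 0.1780833714045707 -0.1375600511237663
yaw -0.11022233897238969
yaw -0.10503101636263205
post [ 0.50934294 -0.31633722  0.046     ] knob [ 0.5682165  -0.32644564  0.087     ] [ 0.57101757 -0.32465035  0.051     ]
barcentre [0.46920984 0.05455853 0.046     ]
[[ 0.4636  0.1342  0.0265]
 [ 0.5032 -0.018   0.0265]
 [ 0.4737 -0.0264  0.0265]
 [ 0.433   0.1263  0.0265]] [0.46836605 0.05403667 0.0265    ]
0.1576168849181613 -1.3132068882457155
bar [0.46862892 0.05474877 0.0481205 ]
plate [ 0.4446899  -0.28230136  0.00322874]
```

```bash
python3 - <<'E'
from station import arm
import cv2,numpy as np
from h import *
def look(n):
    c=arm.camera_params("wrist"); p,d=arm.grab_frame("wrist"); np.savez(n+"_c.npz",**c)
    cv2.imwrite(f"pics/{n}.png",p[:,:,::-1]); print(n,c["R"],-c["R"].T@c["t"])
arm.goto([0.45,-0.27,0.26],down(-1.68)); look("w_nest"); print(arm.get_time_s(),arm.get_joint_pos())
arm.goto([0.469,0.054,0.24],down(0.257)); arm.gripper_to(0.0); look("w_bar"); print(arm.get_time_s(),arm.get_joint_pos())
print(arm.get_wrist_force())
E
```

```text
w_nest [[-1.09973261e-01 -9.93934400e-01  5.38452860e-04]
 [-9.47793438e-01  1.05031136e-01  3.01091447e-01]
 [-2.99321701e-01  3.26016663e-02 -9.53595119e-01]] [ 0.52692691 -0.27855181  0.40309451]
1.7583 [ 0.60788369  0.23529002 -0.15033802  1.86893425  0.04089601  1.04041243
 -1.24098248]
w_bar [[ 9.67006057e-01  2.54753338e-01  1.53071503e-04]
 [ 2.42868543e-01 -9.22074180e-01  3.01320555e-01]
 [ 7.69035605e-02 -2.91341626e-01 -9.53522889e-01]] [0.45018629 0.12952025 0.38316883]
3.8083 [ 0.35882597  0.21570373 -0.60973774  1.98296554  0.14755581  0.98594601
 -0.06478708]
[ 0.35606776 -0.74733925  0.0792889 ]
```

```bash
ls -la pics
```

```text
total 2244
drwxr-xr-x 2 agent agent   4096 Dec  7 04:27 .
drwxr-xr-x 3 agent agent   4096 Dec  7 04:27 ..
-rw-r--r-- 1 agent agent 232951 Dec  7 04:26 c1.png
-rw-r--r-- 1 agent agent 197533 Dec  7 04:26 c2.png
-rw-r--r-- 1 agent agent 403934 Dec  7 04:26 c3.png
-rw-r--r-- 1 agent agent 398203 Dec  7 04:26 scene0.png
-rw-r--r-- 1 agent agent 408953 Dec  7 04:26 top0.png
-rw-r--r-- 1 agent agent 325049 Dec  7 04:27 w_bar.png
-rw-r--r-- 1 agent agent 308523 Dec  7 04:27 w_nest.png
```

View pics/w_nest.png

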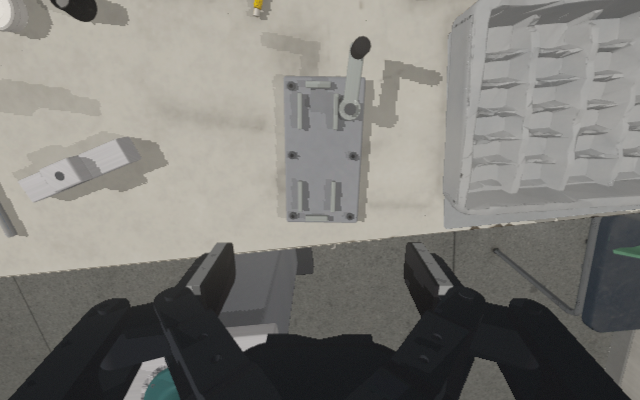

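View pics/w_bar.png

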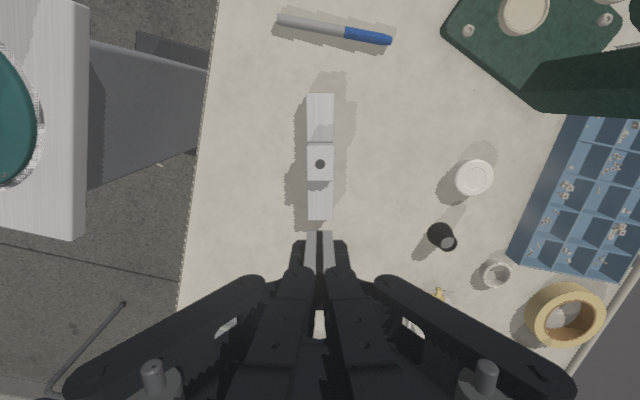

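The wrist views show both clearly. The bar's dot is at (320,164), with its ends at rows 94 and 220. The nest is centred near (320,150). I'll enlarge both for accuracy.

```bash
python3 - <<'E'
import cv2
p=cv2.imread("pics/w_nest.png");cv2.imwrite("pics/n2.png",cv2.resize(p[30:230,270:390],None,fx=3,fy=3,interpolation=cv2.INTER_CUBIC))
p=cv2.imread("pics/w_bar.png");cv2.imwrite("pics/b2.png",cv2.resize(p[85:230,270:370],None,fx=4,fy=4,interpolation=cv2.INTER_CUBIC))
E
```

```text
(no output)
```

View pics/n2.png

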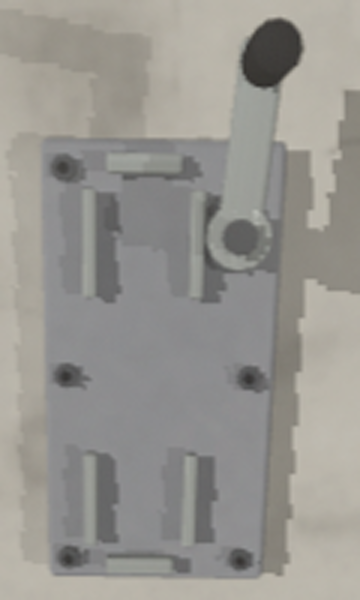

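View pics/b2.png

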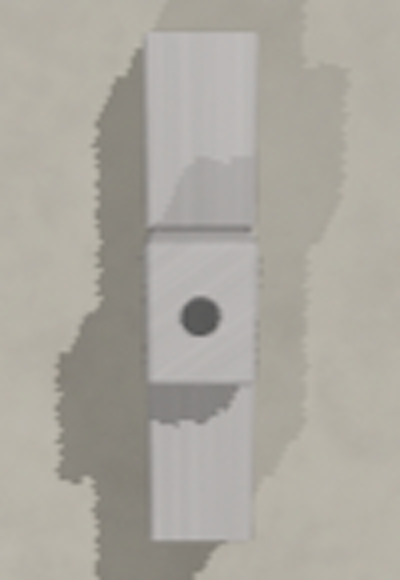

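```bash
python3 - <<'E'
import numpy as np
from station import arm
from h import *
K=arm.camera_params("wrist")["K"]; print(K[0])
c=dict(np.load("w_nest_c.npz")); 
f=lambda u,v,z: px2w(c,(u+.5)/3-.5+270,(v+.5)/3-.5+30,z)
P=[f(42,140,.012),f(287,143,.012),f(51,577,.012),f(261,577,.012)]
print("corners",np.round(P,4),np.mean(P,0))
print([np.linalg.norm(P[a]-P[b]) for a,b in((0,1),(2,3),(0,2),(1,3))])
yaw=lambda a,b:np.arctan2((a-b)[1],(a-b)[0])
print(yaw(P[0],P[2]),yaw(P[1],P[3]))
S=[f(89,243,.020),f(196,243,.020),f(90,498,.020),f(190,498,.020)];print("strips",np.mean(S,0),yaw(S[0],S[2]),yaw(S[1],S[3]))
a,b=f(145,161,.02),f(138,565,.02);print("stops",(a+b)/2,np.linalg.norm(a-b),yaw(a,b))
H=[f(65,168,.012),f(69,557,.012),f(240,559,.012)];print("screws",np.round(H,4),(H[0]+H[2])/2)
m=[f(66,376,.012),f(249,378,.012)];print("mid screws",np.mean(m,0),yaw(m[0],m[1])-np.pi/2)
print("post",f(239,236,.046),"knobtop",f(275,46,.087))
c=dict(np.load("w_bar_c.npz"));
g=lambda u,v,z: px2w(c,(u+.5)/4-.5+270,(v+.5)/4-.5+85,z)
print("dot",g(201,317,.046))
for zt,zb in((.029,.024),(.024,.029)):
    B=[g(147,32,zt),g(256,32,zt),g(151,540,zb),g(252,540,zb)]
    a=(B[0]+B[1])/2;b=(B[2]+B[3])/2;print(np.linalg.norm(B[0]-B[1]),np.linalg.norm(B[2]-B[3]),np.linalg.norm((a-b)[:2]),(a+b)/2,yaw(b,a))
T=[g(149,243,.046),g(258,243,.046),g(148,383,.046),g(254,383,.046)];print(np.mean(T,0))
E
```

```text
[291.50346567   0.         319.10857057]
corners [[ 0.5571 -0.2374  0.012 ]
 [ 0.5447 -0.3391  0.012 ]
 [ 0.3602 -0.2127  0.012 ]
 [ 0.349  -0.3142  0.012 ]] [ 0.45274166 -0.27584809  0.012     ]
[np.float64(0.10240160889444695), np.float64(0.1020609047402353), np.float64(0.19837416414725198), np.float64(0.19723570971155227)]
-0.12475176819507303 -0.1265296273620123
strips [ 0.45495502 -0.26762003  0.02      ] -0.12656023031374816 -0.11813958612574577
stops [ 0.4545123  -0.26759615  0.02      ] 0.18008141180939288 -0.129764345113953
screws [[ 0.5451 -0.2454  0.012 ]
 [ 0.3697 -0.2229  0.012 ]
 [ 0.3595 -0.3048  0.012 ]] [ 0.45231861 -0.27510577  0.012     ]
mid screws [ 0.45225074 -0.27469166  0.012     ] -0.12134790153004094
post [ 0.51099893 -0.31288641  0.046     ] knobtop [ 0.57138181 -0.32540844  0.087     ]
dot [0.47012301 0.05759618 0.046     ]
0.03141680998772757 0.03372286349148592 0.16087520078258563 [0.47042454 0.0572674  0.0265    ] -1.3121867823093396
0.03186033870962591 0.033253406506754866 0.15878739328947328 [0.47013814 0.05835048 0.0265    ] -1.3123788233340008
[0.47026467 0.05847621 0.046     ]
```

```bash
python3 - <<'E'
from station import arm
import numpy as np
from h import *
C=np.array([.4697,.0562]);u=np.array([np.cos(-1.312),np.sin(-1.312)])
R=down(.259)
def feel(p,name):
    arm.goto([*p,.07],R); arm.move_straight([*p,.036],rate=.1)
    f0=arm.get_wrist_force()[2]; z=.036; 
    while z>.016:
        z-=.001; arm.move_straight([*p,z],rate=.03); f=arm.get_wrist_force()[2]-f0
        if f>2.5: break
    arm.dwell(.05)
    print(name,"cmd z",z,"tcp",arm.get_ee_pos(),"dF",arm.get_wrist_force()[2]-f0,"t",arm.get_time_s())
    arm.move_straight([*p,.07],rate=.15)
feel(C-u*.053,"B"); feel(C+u*.053,"A")
E
```

```text
B cmd z 0.023999999999999987 tcp [0.45627125 0.10748576 0.02410068] dF 2.7359216422482917 t 8.0917
A cmd z 0.02799999999999999 tcp [0.48345117 0.00499472 0.02903887] dF 13.927738533593306 t 11.5917
```

B is the lower end: its contact height is 24.1 mm against 29.0 mm at A. Next I'll grasp the bar, then check how it sits in the hand with the wrist camera.

```bash
python3 - <<'E'
from station import arm
import cv2,numpy as np
from h import *
R=down(.259);C=[.4697,.0562]
arm.gripper_to(.085)
arm.goto([*C,.10],R); arm.move_straight([*C,.012],rate=.1)
arm.gripper_to(.0)
print(arm.get_gripper_width(),arm.get_ee_pos(),arm.get_wrist_force(),arm.get_time_s())
c=arm.camera_params("wrist"); p,d=arm.grab_frame("wrist"); np.savez("w_g_c.npz",**c); cv2.imwrite("pics/w_g.png",p[:,:,::-1])
p,d=arm.grab_frame("top"); cv2.imwrite("pics/t_g.png",p[:,:,::-1])
E
```

```text
0.03323698066093284 [0.4699724  0.05613847 0.01242711] [-1.02942853 -0.25784429  5.10365457] 14.7167
```

View pics/w_g.png

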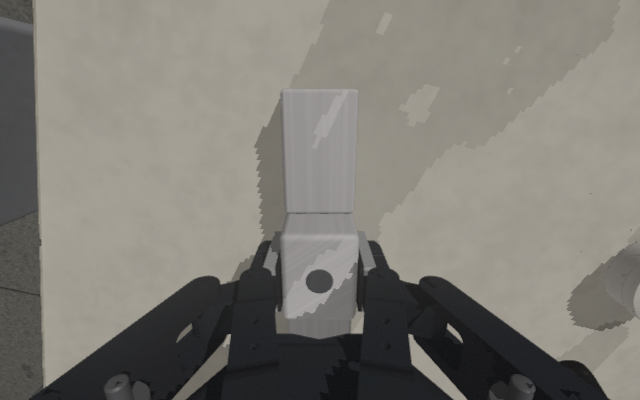

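```bash
python3 - <<'E'
import numpy as np
from station import arm
from h import *
c0=dict(np.load("w_g_c.npz"));t=arm.get_ee_pos();R=arm.get_ee_rot();print(t,R)
for n,p in(("dot",px2w(c0,319.5,281,.046)),("end",(px2w(c0,282,90,.024)+px2w(c0,357.5,90,.024))/2)):
    print(n,p,"in tool",R.T@(p-t))
for u in((282,357.5),): print(np.linalg.norm(px2w(c0,u[0],90,.024)-px2w(c0,u[1],90,.024)))
E
```

```text
[0.46997334 0.05613744 0.01241804] [[ 9.66673759e-01  2.56010764e-01  5.76752972e-04]
 [ 2.56010952e-01 -9.66673841e-01 -2.77490359e-04]
 [ 4.86491492e-04  4.15897726e-04 -9.99999795e-01]]
dot [0.47084745 0.0576678  0.046     ] in tool [ 0.0012531  -0.00124161 -0.03358187]
end [0.45053663 0.13465035 0.024     ] in tool [ 0.00131684 -0.08086756 -0.01161495]
0.03225160694937548
```

```bash
python3 - <<'E'
from station import arm
import cv2,numpy as np
from h import *
R=down(-1.695)
p=arm.get_ee_pos(); arm.move_straight([p[0],p[1],.16],rate=.2)
arm.goto([.4535,-.2672,.16],R); arm.move_straight([.4535,-.2672,.065],rate=.12)
arm.dwell(.2)
print(arm.get_gripper_width(),arm.get_ee_pos(),arm.get_ee_rot(),arm.get_wrist_force(),arm.get_time_s())
c=arm.camera_params("wrist"); p,d=arm.grab_frame("wrist"); np.savez("w_h_c.npz",**c); cv2.imwrite("pics/w_h.png",p[:,:,::-1])
for n in("top","scene"):
    p,d=arm.grab_frame(n); cv2.imwrite(f"pics/{n}_h.png",p[:,:,::-1])
E
```

```text
0.033162704334533014 [ 0.45396458 -0.26751701  0.0657844 ] [[-1.24003550e-01 -9.92280876e-01  1.33510301e-03]
 [-9.92281590e-01  1.24002595e-01 -7.76179863e-04]
 [ 6.04632197e-04 -1.42104719e-03 -9.99998808e-01]] [ 4.12718644e-03  1.36026554e-01 -4.14566650e+00] 18.0833
```

View pics/w_h.png

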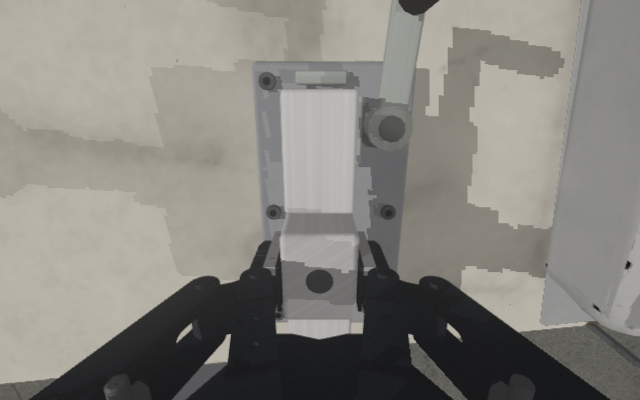

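```bash
python3 - <<'E'
import cv2
p=cv2.imread("pics/w_h.png");cv2.imwrite("pics/h2.png",cv2.resize(p[50:230,240:430],None,fx=3.3,fy=3.3,interpolation=cv2.INTER_CUBIC))
E
```

```text
(no output)
```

View pics/h2.png

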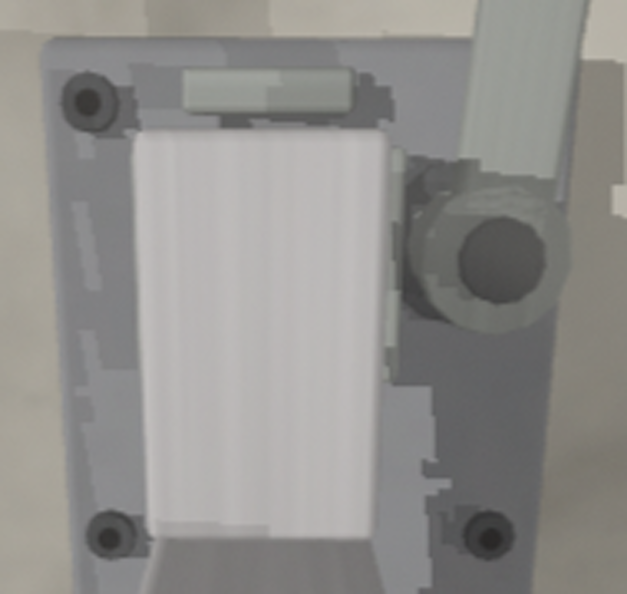

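```bash
python3 - <<'E'
import numpy as np
from station import arm
from h import *
c=dict(np.load("w_h_c.npz"));t=arm.get_ee_pos();R=arm.get_ee_rot()
f=lambda u,v,z: R.T@(px2w(c,(u+.5)/3.3-.5+240,(v+.5)/3.3-.5+50,z)-t)*1000
print("stop",f(183,90,.02),f(353,90,.02),f(268,90,.02), f(268,68,.02),f(268,112,.02))
print("post",f(500,260,.046),"strip R",f(399,270,.02), f(405,270,.02))
print("screws",f(88,100,.012),f(110,535,.012),f(490,535,.012))
print("plate corner",f(45,38,.012))
zb=t[2]-.0125
print("bar dot",R.T@(px2w(c,319.5,281.5,zb+.046)-t)*1000,"bar end",f(135,130,zb+.024),f(386,130,zb+.024))
E
```

```text
stop [-15.49377934 -90.01714017  45.45501459] [ 15.73552544 -90.03645483  45.46400409] [  0.1199441  -90.02679692  45.45950907] [  0.11102868 -93.78002328  45.46211493] [  0.12897442 -86.22519848  45.45686964]
post [ 38.70429592 -61.89183022  19.45103858] strip R [ 25.59518744 -57.42601272  45.44417441] [ 26.75856197 -57.42658769  45.44450919]
screws [-34.3892728  -88.72464937  53.44868757] [-34.36420158   0.95399842  53.38636995] [49.22580971  0.93025315 53.41041228]
plate corner [-41.90945074 -99.68027974  53.45414003]
bar dot [ -0.75507379  -0.90154096 -33.49959995] bar end [-17.49069895 -81.50472377 -11.44838639] [ 15.12219003 -81.52403073 -11.43899923]
```

The hover view shows the fixture square to the bar. The bar is offset about 1.3 mm sideways and 1.2 mm lengthwise relative to the nest, and the top camera gives a matching correction. I'll apply it and lower the bar with force checks.

```bash
python3 - <<'E'
from station import arm
import cv2,numpy as np
x,y=.4522,-.2684
arm.move_straight([x,y,.065],rate=.05); arm.dwell(.1); f0=arm.get_wrist_force(); print(f0)
arm.move_straight([x,y,.036],rate=.06); print(arm.get_wrist_force()-f0)
z=.036
while z>.0225:
    z-=.001; arm.move_straight([x,y,z],rate=.03); f=arm.get_wrist_force()-f0
    print(round(z,4),arm.get_ee_pos().round(4),f.round(1))
    if f[2]>5: break
print(arm.get_time_s(),arm.get_gripper_width())
c=arm.camera_params("wrist"); p,d=arm.grab_frame("wrist"); cv2.imwrite("pics/w_p.png",p[:,:,::-1])
E
```

```text
[ 0.11826702  0.61934258 -5.02378625]
[-0.38594385 -0.08179622  1.51993825]
0.035 [ 0.4524 -0.2685  0.0353] [ 0.4 -0.6  0.3]
0.034 [ 0.4522 -0.2684  0.034 ] [0.1 0.2 0.3]
0.033 [ 0.4521 -0.2684  0.0329] [-0.3 -0.4  0.5]
0.032 [ 0.4521 -0.2684  0.0319] [-0.   0.1 -0.3]
0.031 [ 0.4521 -0.2684  0.0309] [-0.1 -0.6  1. ]
0.03 [ 0.4522 -0.2684  0.0299] [ 0.6 -0.7  0.9]
0.029 [ 0.4521 -0.2683  0.0289] [ 0.  -0.9  0.5]
0.028 [ 0.4522 -0.2684  0.0279] [ 0.7 -1.1  0.2]
0.027 [ 0.4521 -0.2684  0.0269] [-0.3 -0.2  0.6]
0.026 [ 0.4521 -0.2684  0.0259] [-0.  -0.1  0.7]
0.025 [ 0.4521 -0.2684  0.0249] [ 0.2 -0.8  0.4]
0.024 [ 0.4523 -0.2685  0.0244] [-0.7  0.1  8.7]
22.2167 0.03302150088538952
```

View pics/w_p.png

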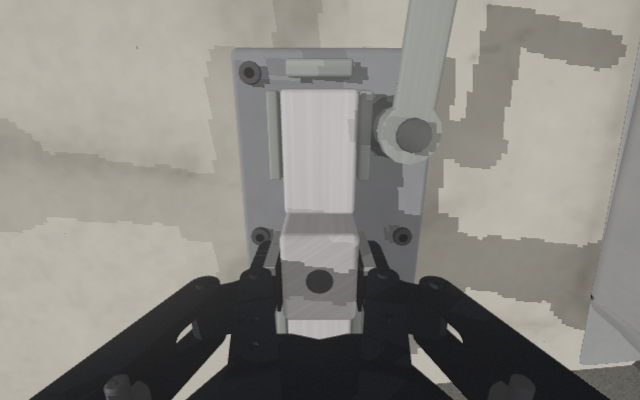

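The bar sits between the strips and touched down at the expected height of 24.4 mm. I'll release it, then pinch the knob.

```bash
cat >> h.py <<'E'
P=np.array([.5095,-.314]);FY=-.124
def knob(a):
    c,s=np.cos(FY),np.sin(FY); k=.062*np.array([np.sin(a),np.cos(a)])
    return P+np.array([c*k[0]-s*k[1],s*k[0]+c*k[1]]), down(FY-a)
E
python3 - <<'E'
from station import arm
import cv2,numpy as np
from h import *
arm.gripper_to(.06); p=arm.get_ee_pos(); arm.move_straight([p[0],p[1],.15],rate=.15)
k,R=knob(1.64); print(k)
arm.goto([*k,.15],R)
for n in("top","scene","wrist"):
    q,d=arm.grab_frame(n); cv2.imwrite(f"pics/{n}_k.png",q[:,:,::-1])
np.savez("w_k_c.npz",**arm.camera_params("wrist"))
print(arm.get_time_s(),arm.get_ee_pos())
E
```

```text
[ 0.57034644 -0.32590424]
24.3667 [ 0.56911156 -0.3254055   0.14943733]
```

View pics/wrist_k.png

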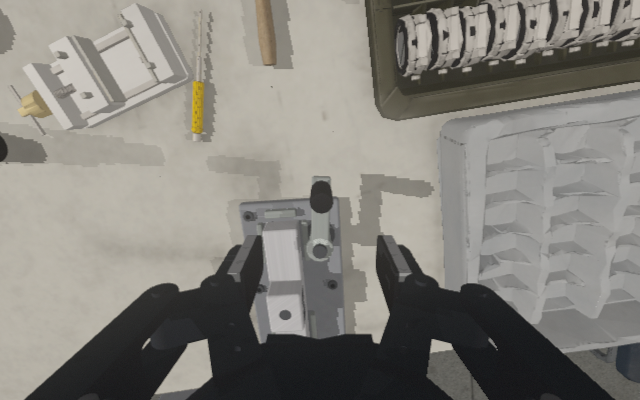

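View pics/scene_k.png

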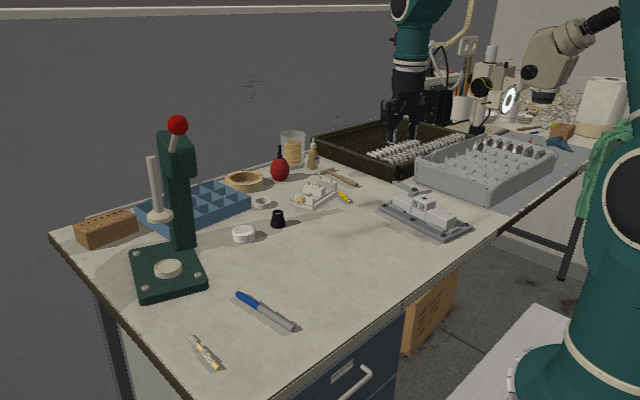

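The bar is in the nest. The knob, at (320,195), is centred between the fingers. I'll descend, pinch it and swing the arm home.

```bash
python3 - <<'E'
from station import arm
import cv2,numpy as np
from h import *
k,R=knob(1.64)
arm.move_straight([*k,.10],rate=.15,rotation=R); print(arm.get_wrist_force())
arm.move_straight([*k,.060],rate=.08); print(arm.get_wrist_force())
arm.gripper_to(0); print(arm.get_gripper_width(),arm.get_ee_pos(),arm.get_wrist_force(),arm.get_time_s())
f0=arm.get_wrist_force()
if .012<arm.get_gripper_width()<.024:
  a=1.64
  while a>0.001:
    a=max(a-.1,0); k,R=knob(a); arm.move_straight([*k,.060],rate=.06,rotation=R)
    f=arm.get_wrist_force()-f0; print(round(a,2),arm.get_ee_pos().round(4),f.round(1))
    if np.linalg.norm(f)>25: print("stop");break
print(arm.get_time_s())
q,d=arm.grab_frame("wrist"); cv2.imwrite("pics/w_l.png",q[:,:,::-1])
E
```

```text
[ 0.2187692  -0.33782841  0.50956867]
[-0.1423265  -0.32713422  0.70113254]
0.016051355956421234 [ 0.57065815 -0.32611341  0.06065969] [0.00561225 0.26044168 2.85942488] 25.9667
1.54 [ 0.5716 -0.3199  0.0606] [-0.7  0.5  2.5]
1.44 [ 0.5718 -0.3137  0.0606] [-0.6 -0.4  2.6]
1.34 [ 0.5715 -0.3075  0.0606] [-0.3  1.1  2.3]
1.24 [ 0.5706 -0.3013  0.0606] [-0.5  0.6  2.5]
1.14 [ 0.569  -0.2953  0.0606] [0.1 0.1 3.3]
1.04 [ 0.5668 -0.2894  0.0606] [-0.5 -0.   2.9]
0.94 [ 0.5641 -0.2839  0.0606] [-0.5  0.   2.8]
0.84 [ 0.5608 -0.2786  0.0606] [-1.1 -0.7  3. ]
0.74 [ 0.557  -0.2737  0.0606] [-0.3  0.2  3.2]
0.64 [ 0.5528 -0.2692  0.0606] [0.8 0.8 2.9]
0.54 [ 0.5481 -0.2651  0.0606] [-0.  -0.2  3.3]
0.44 [ 0.543  -0.2615  0.0606] [-0.3  0.2  4. ]
0.34 [ 0.5376 -0.2585  0.0606] [ 0.7 -0.1  3.6]
0.24 [ 0.5319 -0.256   0.0606] [-0.6 -0.2  4.5]
0.14 [ 0.5261 -0.2541  0.0606] [ 0.1 -0.3  3.6]
0.04 [ 0.52   -0.2527  0.0606] [-1.4  0.5  3.9]
0 [ 0.5177 -0.2523  0.0606] [0.1 0.5 3.8]
30.2167
```

View pics/w_l.png

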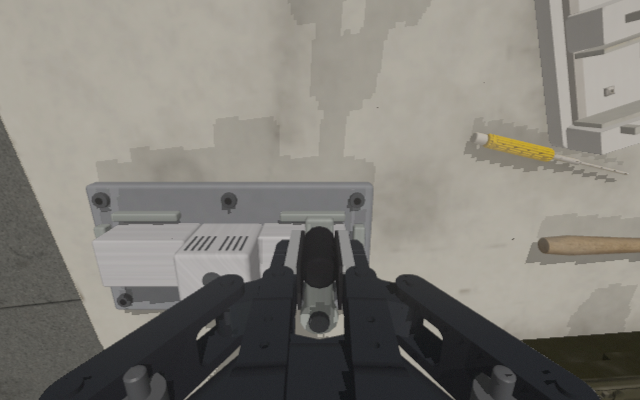

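The latch arm is over the bar's low end, but I haven't felt the stop yet. I'll push gently until I feel it, then release and check.

```bash
python3 - <<'E'
from station import arm
import cv2,numpy as np
from h import *
f0=arm.get_wrist_force();a=0
while a>-.14:
    a-=.02; k,R=knob(a); arm.move_straight([*k,.060],rate=.03,rotation=R)
    f=arm.get_wrist_force()-f0; print(round(a,2),arm.get_ee_pos().round(4),f.round(1))
    if np.linalg.norm(f[:2])>4: break
arm.gripper_to(.045); p=arm.get_ee_pos(); arm.move_straight([p[0],p[1],.16],rate=.12)
R=down(-.124)
arm.goto([.40,-.27,.30],down(-1.695)); arm.dwell(.2)
c=arm.camera_params("wrist");np.savez("w_e_c.npz",**c)
for n in("top","scene","wrist"):
    q,d=arm.grab_frame(n); cv2.imwrite(f"pics/{n}_e.png",q[:,:,::-1])
print(arm.get_time_s(),arm.get_wrist_force())
E
python3 -c "
import cv2
p=cv2.imread('pics/wrist_e.png')[0:240,200:440];cv2.imwrite('pics/e2.png',cv2.resize(p,None,fx=2.5,fy=2.5,interpolation=cv2.INTER_CUBIC))
p=cv2.imread('pics/scene_e.png')[160:260,360:490];cv2.imwrite('pics/e3.png',cv2.resize(p,None,fx=5,fy=5,interpolation=cv2.INTER_CUBIC))"
```

```text
-0.02 [ 0.5174 -0.2523  0.0606] [ 3.8 -1.5 -1. ]
33.3667 [ 0.13032006  0.32050587 -0.30783917]
```

View pics/e2.png

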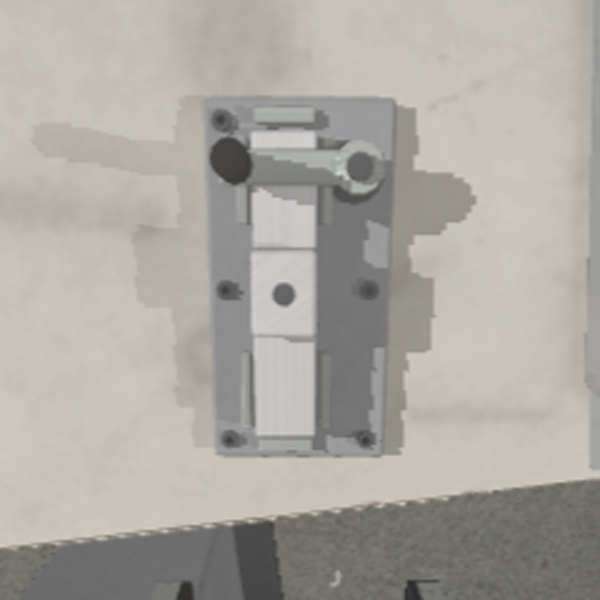

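View pics/e3.png

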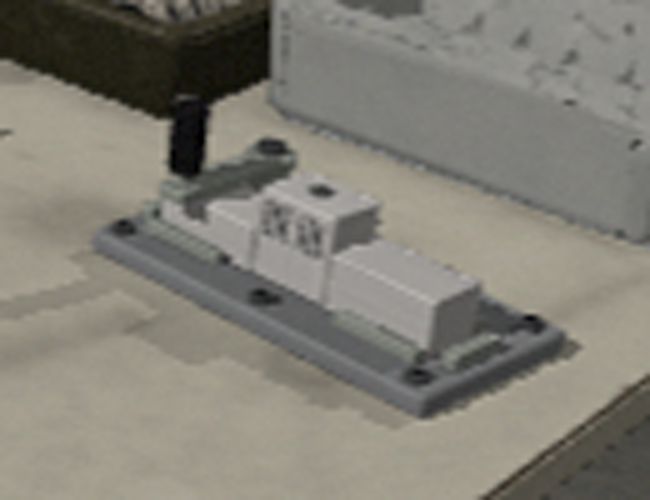

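View pics/top_e.png

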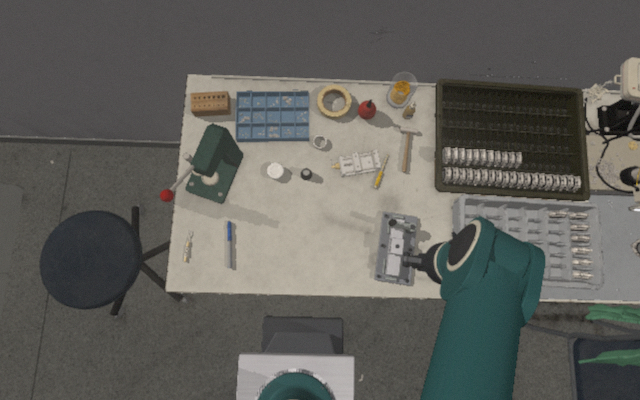

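```bash
python3 - <<'E'
import numpy as np
from h import *
c=dict(np.load("w_e_c.npz"));f=lambda u,v,z: px2w(c,(u+.5)/2.5-.5+200,(v+.5)/2.5-.5,z)
d=f(284,293.5,.058);m=(f(283,115,.02)+f(285,444,.02))/2;print(d,m,(d-m)*1000)
p,k=f(361,165,.046),f(231,161,.087);v=k-p;w=np.array([.992*v[0]-.124*v[1],.124*v[0]+.992*v[1]]);print(w,np.arctan2(*w))
from station import arm
arm.finish_job()
E
```

```text
[ 0.45439982 -0.2677091   0.058     ] [ 0.45382603 -0.26691214  0.02      ] [ 0.57378539 -0.79695456 38.        ]
[-0.00235385  0.06173587] -0.03810936224351231
the job is handed in; nothing more can be done
```

The bar is in the nest with its lower end under the latch arm, and the latch is swung home against its stop. I handed the job in at about 33 s of robot time; the station reports no verdict.

- **Finding the low end:** I touched both flat ends before moving the bar. One end was 24.1 mm high and the other 29.0 mm. The 24.1 mm end is now beside the latch post.
- **Placing the bar:** The two cameras disagreed by up to about 4 mm on where the nest was. I looked again with the bar held just above the nest and shifted by a little over 1 mm each way. It then went down freely and touched the nest floor at the expected height.
- **Closing the latch:** I pinched the knob and swung the arm home. Side force stayed around 1 N on the way in and rose to about 4 N at the stop.
- **Last checks:** The final pictures put the bar's middle about 1 mm from the nest's centre, lying flat. The latch measures about -0.04 rad, which is home within camera error. The gripper is open and clear of everything, and the tin, loupe, pen and hammer look unmoved.

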